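Brake lever check after a bleed

TASK

The studio delivery bike's handlebar is held in the table vice after a brake bleed: check the brake lever on your left as you face it from the robot's base. With the outside of your fingers, press that lever's blade in towards the grip until it comes up firmly against its stop and keep it there a moment, let it come all the way back out, then press it to the stop again and finish while still holding it there, so that anyone can see it stops short of the bar. Do not force it, touch neither the bar nor the other lever, pinch or hook nothing, and leave the things on the table where they are.

Things in the scene. Friction and masses are not known exactly. Their poses are not given: they have to be found in the camera images.
- handlebar: 580 mm flat bar, fixed level, 22 mm thick; 32 mm rubber grips (36 mm end collars) from y = 158 to 290 mm each side. Origin on its axis at mid-length, 165 mm above the table. y runs along it to the robot's left; x is level, from the lever side (robot's side) across the bar, so levers are pressed towards +x. Bell at y = 68 mm stands 33 mm above the axis, the highest part
- stand: vice and stem that carry the bar, fixed; within x = -25 to 270, y = -65 to 65 mm (calipers on brackets to y = +-136 mm at x = 100, up to 105 mm high). Origin on the table right under the bar's; same axes, yaw within 0.3 rad of the robot's
- lever_press (a point): where to press: outer face (towards the robot) of the checked lever's blade, mid-height, near its end. Bare aluminium blade 14 mm high, 9 mm thick, level with the bar, 150 mm of air below; its last 20 mm curl away from the bar. At rest at x = -79, y = 217 mm in the handlebar's frame, blade about 53 mm from the grip; at the stop x = -49, y = 224 mm, gap about 25 mm
- brake_lever (a joint): angle of that lever, rad: 0 at rest (out), grows as it is pressed in, stop at 0.36. A spring drives it out: about 2 N at the press point at rest, rising to about 7 N just before the stop; there it becomes firm and the force climbs by several N per mm
- brake_lever_blade: outer half (5 mm) of the checked lever's blade, the face to be pressed; origin on its hinge axis at mid-height; turns with the lever. The hinge is upright, at x = -44, y = 137 mm in the handlebar's frame
- brake_lever_back: inner half (4 mm) of the same blade, facing the bar: not to be touched, since nothing is pinched or hooked; same origin
- other_lever (a joint): angle of the like lever on the robot's right, rad: 0 at rest; to be left alone
- other_press (a point): the same place on that other lever's blade, at x = -79, y = -217 mm in the handlebar's frame
- mug: grey mug, 84 mm across, 95 mm tall, handle at its +y; origin under its centre (bystander)
- brush_jar: glass jar of brushes, 76 mm across, 95 mm tall, 260 mm with the brushes; origin under its centre (bystander)
- paint_tube: metal paint tube lying on its side along its x, 95 x 30 x 26 mm; origin under its centre (bystander)
- hex_key: T-handle hex key lying flat, shaft 150 mm along its x, black handle 90 mm across, 16 mm thick (bystander)
- fluid_bottle: small white brake-fluid bottle with black cap, 48 mm across, 115 mm tall; origin under its centre (bystander)
- paint_tub: clear open tub of paint tubes, 100 x 150 x 50 mm; origin under its centre (bystander)
- tape_roll: roll of masking tape lying flat, 100 mm across, 24 mm thick; origin under its centre (bystander)

How it is judged:
On the way, in this order (a step that is already met when the one before it is completed fails the run):
1. the lever is pressed in to its stop by the fingers and kept there for 0.3 s (value of joint brake_lever above 0.34 rad and contact force between the fingers and brake_lever_blade above 4 N), for 0.3 s.
2. the lever is back out at rest (value of joint brake_lever below 0.03 rad), for 0.2 s.
At the end, for the whole second after the job is handed in: the left lever is held at its stop (0.34 rad or more of 0.36) by the fingers pressing its outer face with 4 to 60 N; the other lever is out (under 0.05 rad), the fingers are off the bar and no bystander stands 30 mm or more from where it was (all of step 1 and contact force between the fingers and brake_lever_blade below 60 N and value of joint other_lever below 0.05 rad and contact force between the fingers and handlebar below 2 N and distance of each of mug, brush_jar, paint_tube, hex_key, fluid_bottle, paint_tub, tape_roll from where it was at the start of the episode below 0.03 m); the arm keeps its last pose, push and grip.
It fails at once if the bar, its grips or fittings are touched (over 2 N): the lever is squeezed against the bar or the bar leaned on (contact force between any of the fingers, the arm and handlebar above 2 N).
It fails at once if the lever is pinched or hooked from behind (fingers on the inner face of its blade) (contact force between the fingers and brake_lever_back above 2 N).
It fails at once if the lever is forced (over 60 N) (contact force between the fingers and brake_lever_blade above 60 N).
It fails at once if the other lever is pressed (value of joint other_lever above 0.05 rad).
It fails at once if a bystander is moved by 30 mm or lifted (distance of any of mug, brush_jar, paint_tube, hex_key, fluid_bottle, paint_tub, tape_roll from where it was at the start of the episode above 0.03 m).
It also fails if it takes over 48 s, if anything falls off the work surface, if the arm or the gripper's body presses on something with over 40 N, if the wrist force passes 120 N, or if a joint passes its speed limit or range.

ROBOT

A 6-joint arm with a two-finger parallel gripper is mounted at the origin on the work surface. World frame = base frame: x ahead of the robot, y to its left, z up, the work surface at z = 0. Lengths are in m, angles in rad, forces in N, time in s.
With the tool pointing down it reaches from about 0.35 to 0.85 m from the base axis. Payload 8.1 kg.
Tool frame: the origin (TCP) lies at the very end of the fingers, on their centre line; the grasp point (between the pads) lies 19 mm behind it; z points along the fingers, x is the direction in which the jaws open and shut, and the axes are right-handed (so a half turn about z gives the same grasp; the last joint's range is limited). The gripper opens to 93 mm and grips with 3 to 60 N. Pads are 15 mm wide; open, the fingers measure 128 mm over their backs; the gripper's body (75 mm by 188 mm) begins 65 mm behind the grasp point.
Start: joints at [-1.382, 0.13, 1.488, -0, 1.523, -0.085], TCP at [0.162, -0.578, 0.182] pointing down, gripper open.
Joint ranges: [-2.96, 2.96], [-0.89, 2.26], [0.02, 2.5], [-1.34, 4.48], [0, 2.73], [-2.66, 2.66]. Speed limits (rad/s): [2.39, 2.39, 2.79, 3.14, 3.14, 3.14].

INTERFACE

Orientations are given as a rotation vector (axis times angle).
In Python, from cell import manip gives the robot as it stands.
- The arm moves only by the shell command python3 -m crank 'ROWS' [FORCE]. ROWS is JSON, a list of rows, each a list of 3 entries, a list of its own where there are three numbers: the turn, a rotation vector about the tool's x, y, z in rad, then the shift along the tool's x, y, z in cm, then the closure, from 0 (fully open) to 1 (shut). A call has 1 to 10 rows; each row is the pose to reach, as a shift and turn from the pose measured when the call began, along the tool's axes at that moment; what a row does not reach only later rows make up. A row lasts 1/8 s, in which the tool goes at most 62.5 mm and 10.7 degrees, less where a joint would pass 70% of its speed; a pose out of reach is approached as far as the arm can. A call with a gripper value outside its range is refused whole. The fingers move at their own pace and stop on an object; FORCE is the grip in N (left out, the last holds). Time passes only in rows, so rows that repeat a pose let the fingers close. It gives the time, the measured TCP pose, the force and the opening at its end, in the units of the state.
- manip.sense(): the state, without advancing time (a new reading comes with each control period).
- manip.camera(name): name is "scene" or "top" or "wrist"; returns a dict with "img" (480x640x3 uint8, red, green, blue), "depth" (480x640 float32, m along the optical axis (not along the pixel's ray), 0 where there is no reading), "intrinsics" (3x3 intrinsics, pixels), "rvec" (rotation vector, rad) and "tvec" (3), from world to camera coordinates, as OpenCV has them; the wrist camera has in their place "T_tool_cam" (4x4, takes a point from camera to tool coordinates, whose origin is the TCP and whose axes are the tool frame's). Camera axes: x right, y down, z forward; pixel columns grow to the right and rows downward; lengths in m; the calibration is good to about 2 mm. A picture is of the moment at which its call begins: read the wrist's pose just before it.
- manip.job_done(): hands the job in, once; it reports no verdict.
Trained networks look in the newest picture that a camera, given by its name, has taken for a name from the list of things; names that differ only in an ending like _2 or _b are one class to them, and where a whole thing is asked for, a point or a joint stands for the part that bears it (a point fixed in the world has none). Each returns a list of dicts, best first, with "confidence" (0 to 1); they miss things now and then, are a little off and sometimes report something else, mostly with a low value. They report only what shows in the picture. A call takes as long as a camera call.
- manip.cut_out(name, camera): "pixels" (480x640 bool, what is visible of it) and "bbox" ([left, top, width, height] in pixels, round what is visible of it).
- manip.spot_point(name, camera): "pixel" ([column, row] in pixels: a listed point, or the origin of a listed thing).
The state is a dict: "time": time; "joint_positions": joint angles; "joint_velocities": joint speeds; "joint_torque": joint torques, N m; "tool_pos": TCP position; "orientation": TCP orientation; "contact_force": force on the tool from outside, world axes, zero at the start; "wrist_torque": the same for the moment, N m; "finger_gap": finger opening in m.
Only numpy, scipy, OpenCV 4.12 (cv2) and the standard library are available. Lean on these libraries where they do the work, as an engineer would, in place of code of your own. Each camera call takes 0.05 s, during which the arm holds its last target. There are 200 camera calls.

## Working session

There is one attempt and no reset: what is moved stays moved. The work goes in short steps, Python scripts to look and compute and a shell command to move; the robot and the scene stay as the last step left them, time stands still between calls to the robot, and variables do not carry over. Pictures are saved under pics/ and viewed, about 8 in all and at most 12, crops included, and the job is handed in when it is done.

```bash
mkdir -p pics; cat > h.py <<'E'
import numpy as np, cv2
from scipy.spatial.transform import Rotation as R
from cell import manip
def cam(n):
    s=manip.sense(); c=manip.camera(n); K=np.array(c["intrinsics"])
    if n=="wrist":
        T=np.eye(4);T[:3,:3]=R.from_rotvec(s["orientation"]).as_matrix();T[:3,3]=s["tool_pos"]
        W=T@np.array(c["T_tool_cam"])
    else:
        V=np.eye(4);V[:3,:3]=R.from_rotvec(np.ravel(c["rvec"])).as_matrix();V[:3,3]=np.ravel(c["tvec"]);W=np.linalg.inv(V)
    return c,K,W
def ray(K,W,p):
    return W[:3,:3]@(np.linalg.inv(K)@[p[0],p[1],1]),W[:3,3]
def at_z(K,W,p,z):
    d,o=ray(K,W,p); return o+d*(z-o[2])/d[2]
def at_depth(c,K,W,p):
    u,v=int(round(p[0])),int(round(p[1])); a=c["depth"][max(v-1,0):v+2,max(u-1,0):u+2]; a=a[a>0]
    if len(a)==0: return None
    d,o=ray(K,W,p); return o+d*np.median(a)
def save(n,f): cv2.imwrite("pics/"+f,cv2.cvtColor(n,cv2.COLOR_RGB2BGR))
E
python3 - <<'E'
from h import *
np.set_printoptions(precision=3,suppress=True)
s=manip.sense();print(s)
ims=[]
for n in("top","scene"):
    c,K,W=cam(n);im=c["img"].copy();print(n,W[:3,3],W[:3,2])
    for t in("lever_press","other_press","handlebar","stand","brake_lever_blade","mug","brush_jar","paint_tube","hex_key","fluid_bottle","paint_tub","tape_roll"):
        for r in manip.spot_point(t,n)[:2]:
            p=r["pixel"];z={"lever_press":.165,"other_press":.165,"handlebar":.165,"brake_lever_blade":.165}.get(t,0)
            print(t,round(r["confidence"],2),np.round(p),at_z(K,W,p,z),at_depth(c,K,W,p))
            cv2.circle(im,tuple(int(round(x)) for x in p),3,(255,0,0),-1)
    save(im,n+"1.png")
E
```

```text
{'time': 0.0, 'joint_positions': array([-1.382,  0.131,  1.489, -0.   ,  1.523, -0.085]), 'joint_velocities': array([ 0.002,  0.002, -0.001, -0.   ,  0.001,  0.001]), 'joint_torque': array([ -0.003, -55.984, -49.177,   0.077,   0.036,  -0.   ]), 'tool_pos': array([ 0.162, -0.577,  0.181]), 'orientation': array([-2.503,  1.897,  0.002]), 'contact_force': array([0.012, 0.041, 0.837]), 'wrist_torque': array([-0.032,  0.004,  0.014]), 'finger_gap': 0.09269854223422858}
top [0.334 0.012 1.298] [ 0.201 -0.011 -0.98 ]
lever_press 0.53 [271. 270.] [0.499 0.108 0.165] [0.5   0.109 0.162]
other_press 0.49 [475. 258.] [ 0.517 -0.329  0.165] [ 0.538 -0.367  0.036]
handlebar 0.66 [371. 228.] [ 0.588 -0.108  0.165] [ 0.583 -0.106  0.185]
handlebar 0.34 [260. 313.] [0.409 0.133 0.165] [0.419 0.148 0.025]
stand 0.77 [363. 246.] [ 0.577 -0.104  0.   ] [ 0.578 -0.104 -0.003]
brake_lever_blade 0.79 [308. 253.] [0.533 0.03  0.165] [0.531 0.03  0.176]
mug 0.56 [274. 212.] [0.67  0.117 0.   ] [0.669 0.116 0.005]
brush_jar 0.97 [448. 192.] [ 0.711 -0.325  0.   ] [ 0.7   -0.315  0.038]
paint_tube 0.67 [256.
[... 959 characters left out ...]
7. 252.] [ 0.279 -0.329  0.   ] [ 0.527 -0.328  0.169]
brush_jar 0.83 [180. 387.] [ 0.704 -0.322  0.   ] [ 0.739 -0.322  0.042]
brush_jar 0.25 [270. 240.] [ 0.372 -0.029  0.   ] [ 0.609 -0.109  0.178]
paint_tube 0.84 [347. 232.] [0.427 0.156 0.   ] [0.439 0.149 0.01 ]
paint_tube 0.71 [132. 330.] [ 0.532 -0.376  0.   ] [ 0.584 -0.373  0.047]
hex_key 0.48 [270. 258.] [ 0.437 -0.056  0.   ] [ 0.448 -0.059  0.008]
hex_key 0.16 [277. 309.] [ 0.603 -0.103  0.   ] [ 0.721 -0.143  0.12 ]
fluid_bottle 0.79 [210. 281.] [ 0.457 -0.201  0.   ] [ 0.485 -0.206  0.024]
paint_tub 0.57 [133. 334.] [ 0.543 -0.375 -0.   ] [ 0.583 -0.373  0.038]
tape_roll 0.84 [404. 259.] [0.582 0.223 0.   ] [0.663 0.158 0.08 ]
```

View pics/top1.png

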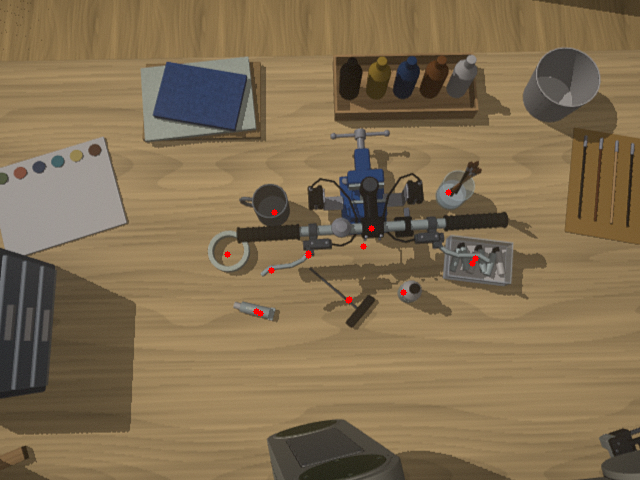

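```bash
python3 - <<'E'
from h import *
np.set_printoptions(precision=3,suppress=True)
H=dict(c=(0,0),l=(-.079,.217),r=(-.079,-.217),h=(-.044,.137))
P=np.array([H['l'],H['r'],H['h'],H['c']]);Q=np.array([[.502,.110],[.517,-.329],[.539,.028],[.587,-.105]])
pc,qc=P.mean(0),Q.mean(0);U,S,V=np.linalg.svd((P-pc).T@(Q-qc));M=V.T@U.T;t=qc-M@pc
print("yaw",np.arctan2(M[1,0],M[0,0]),"t",t,"res",P@M.T+t-Q)
c,K,W=cam("top")
m=manip.cut_out("handlebar","top")[0];print(m["confidence"],m["bbox"])
v,u=np.nonzero(m["pixels"]&(c["depth"]>0))
d=c["depth"][v,u];X=(np.c_[u,v,np.ones(len(u))]@np.linalg.inv(K).T*d[:,None])@W[:3,:3].T+W[:3,3]
X=X[(X[:,2]>.15)&(X[:,2]<.2)]
l=cv2.fitLine(X[:,:2].astype(np.float32),cv2.DIST_HUBER,0,.01,.01).ravel();print("bar line",l,"yaw",np.arctan2(-l[0],l[1]))
a=(X[:,:2]-l[2:])@l[:2]
i,j=np.percentile(a,[.5,99.5]);print("ends",l[2:]+i*l[:2],l[2:]+j*l[:2],j-i)
E
```

```text
yaw 0.03527001382197016 t [ 0.588 -0.106] res [[-0.001 -0.002]
 [-0.     0.003]
 [ 0.     0.001]
 [ 0.001 -0.001]]
0.75 [235.1, 208.9, 273.0, 47.7]
bar line [ 0.038 -0.999  0.58  -0.11 ] yaw -3.1039262
ends [0.569 0.178] [ 0.591 -0.398] 0.5763600527555808
```

The top view shows the left lever at (271,270), its hinge at about (308,253) and the bar from (237,235) to (507,219). The four point fits agree within 3 mm, with a yaw of 0.036. I'll move above the approach side with the fingers closed.

```bash
python3 -m crank '[[[0,0,0],[0,0,-6],1],[[0,0,0],[0,0,-11],1],[[0,0,-0.7],[-30,-33,-11],1],[[0,0,-0.7],[-30,-33,-11],1],[[0,0,-0.7],[-30,-33,-11],1],[[0,0,-0.7],[-30,-33,-11],1],[[0,0,-0.7],[-30,-33,-11],1],[[0,0,-0.7],[-30,-33,-11],1],[[0,0,-0.7],[-30,-33,-11],1],[[0,0,-0.7],[-30,-33,-11],1]]' 30
cat > go.py <<'E'
# offsets in tool axes (turn rad, shift cm) to a world target x y z, tool x at yaw, tool down
import sys; from h import *
np.set_printoptions(precision=3,suppress=True)
x,y,z,w=map(float,sys.argv[1:5]); s=manip.sense(); A=R.from_rotvec(s["orientation"])
X=np.array([np.cos(w),np.sin(w),0]);Z=np.array([0,0,-1.]);B=R.from_matrix(np.c_[X,np.cross(Z,X),Z])
print("t",s["time"],"tcp",s["tool_pos"],"F",s["contact_force"],"gap",s["finger_gap"])
print("turn",(A.inv()*B).as_rotvec(),"shift cm",A.inv().apply(np.array([x,y,z])-s["tool_pos"])*100)
E
python3 go.py .455 .109 .27 .036
```

```text
time: 2.65
tool_pos: [0.4004, -0.1964, 0.2927]
orientation: [-3.005, 0.915, -0.001]
contact_force: [0.2, 0.1, 0.3]
finger_gap: 0.0008
t 2.65 tcp [ 0.4   -0.196  0.293] F [0.248 0.108 0.263] gap 0.000816950849489161
turn [-0.001 -0.001 -0.627] shift cm [-12.497 -28.392   2.285]
```

```bash
python3 -m crank '[[[0,0,-0.3],[-6,-14,1],1],[[0,0,-0.627],[-12.5,-28.4,2.3],1],[[0,0,-0.627],[-12.5,-28.4,2.3],1],[[0,0,-0.627],[-12.5,-28.4,2.3],1],[[0,0,-0.627],[-12.5,-28.4,2.3],1],[[0,0,-0.627],[-12.5,-28.4,2.3],1],[[0,0,-0.627],[-12.5,-28.4,2.3],1],[[0,0,-0.627],[-12.5,-28.4,2.3],1]]'
python3 - <<'E'
from h import *
np.set_printoptions(precision=3,suppress=True)
for n in("wrist","top"):
    c,K,W=cam(n);im=c["img"].copy();print(n,W[:3,3])
    for t in("lever_press","brake_lever_blade","handlebar"):
        for r in manip.spot_point(t,n)[:1]:
            p=r["pixel"];print(t,round(r["confidence"],2),np.round(p),at_z(K,W,p,.165),at_depth(c,K,W,p))
    if n=="wrist":
        save(im,"w1.png")
        for r in manip.cut_out("brake_lever_blade",n)[:1]:
            m=r["pixels"]&(c["depth"]>0);v,u=np.nonzero(m);d=c["depth"][v,u]
            X=(np.c_[u,v,np.ones(len(u))]@np.linalg.inv(K).T*d[:,None])@W[:3,:3].T+W[:3,3]
            print("blade",r["confidence"],r["bbox"],len(X))
            for y in np.arange(.02,.16,.01):
                a=X[abs(X[:,1]-y)<.004]
                if len(a)>3: print(round(y,3),np.percentile(a[:,0],[3,97]),np.percentile(a[:,2],[5,95]))
E
python3 go.py .455 .109 .15 .036
```

```text
time: 3.65
tool_pos: [0.4553, 0.1074, 0.27]
orientation: [3.141, 0.052, 0.002]
contact_force: [-0.3, -0.7, -0.1]
finger_gap: 0.0006
wrist [0.452 0.184 0.473]
lever_press 0.68 [384. 228.] [0.5   0.106 0.165] [0.501 0.105 0.162]
brake_lever_blade 0.58 [426. 327.] [0.54  0.025 0.165] [0.536 0.032 0.178]
top [0.334 0.012 1.298]
brake_lever_blade 0.46 [477. 258.] [ 0.514 -0.333  0.165] [ 0.535 -0.373  0.033]
handlebar 0.85 [373. 224.] [ 0.596 -0.112  0.165] [ 0.591 -0.109  0.187]
t 4.1 tcp [0.455 0.109 0.27 ] F [ 0.019 -0.14  -0.13 ] gap 0.0005542784289875756
turn [-0.    -0.001 -0.001] shift cm [-0.021 -0.01  11.99 ]
```

View pics/w1.png

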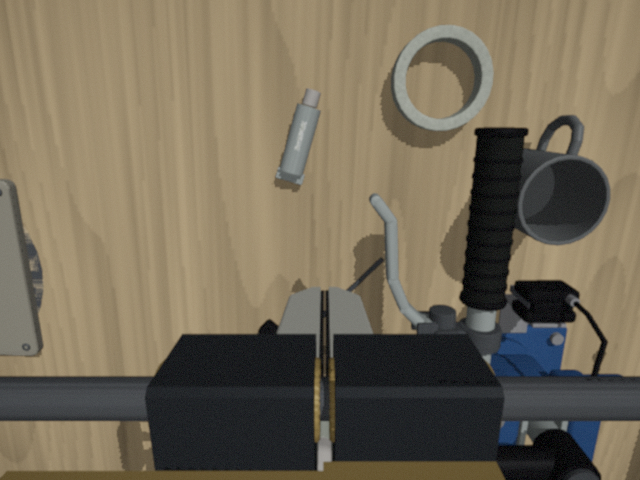

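The wrist view shows the blade running from (425,320) to its curl at (390,218), with the press point at about (384,228). That puts the press point at (0.500, 0.106), which matches the earlier estimate. The closed fingers are at its left, in the clear. Next I'll descend and creep in.

```bash
python3 -m crank '[[[0,0,0],[0,0,5],1],[[0,0,0],[0,0,9],1],[[0,0,0],[0,0,11.8],1],[[0,0,0],[0,0,11.8],1],[[0,0,0],[1,0,11.8],1],[[0,0,0],[2,0,11.8],1],[[0,0,0],[2.5,0,11.8],1],[[0,0,0],[2.5,0,11.8],1]]'
python3 go.py .51 .111 .152 .036; python3 - <<'E'
from h import *
c,K,W=cam("scene");save(cv2.resize(c["img"][120:320,240:480],None,fx=3,fy=3),"s2.png")
E
```

```text
time: 5.1
tool_pos: [0.4808, 0.1097, 0.1523]
orientation: [-3.141, -0.055, -0.002]
contact_force: [0.3, -0.3, -0.3]
finger_gap: 0.0007
t 5.1 tcp [0.481 0.11  0.152] F [ 0.259 -0.275 -0.32 ] gap 0.0006757563053204123
turn [-0.    -0.002 -0.001] shift cm [ 2.921 -0.024  0.034]
```

View pics/s2.png

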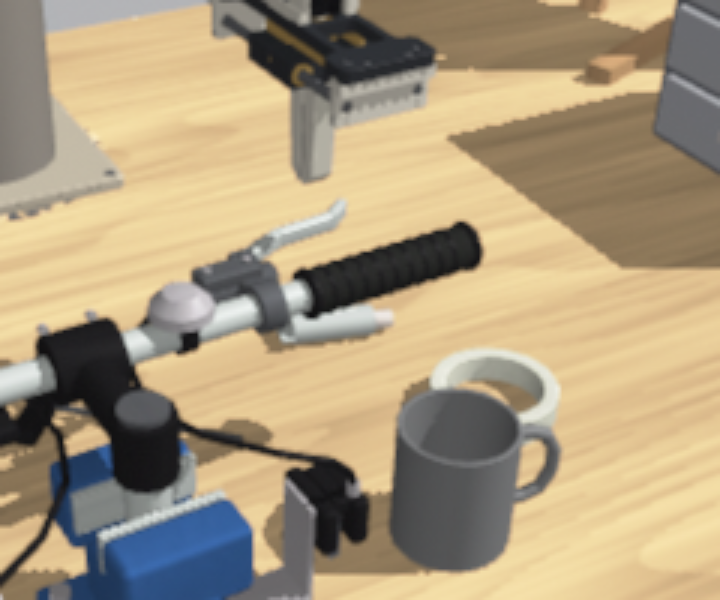

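The picture shows the fingertips at crop (312,178), clearly separated from the lever end at (340,207). I'll check this against the projection of the TCP.

```bash
python3 - <<'E'
from h import *
np.set_printoptions(precision=3,suppress=True)
c,K,W=cam("scene");s=manip.sense();print(s["tool_pos"],s["time"])
V=np.linalg.inv(W)
for P in(s["tool_pos"],[.5,.106,.165],[.455,.109,.27]):
    q=K@(V[:3,:3]@np.array(P)+V[:3,3]);print(P,q[:2]/q[2],(q[:2]/q[2]-[240,120])*3)
for p in((344,179),(345,170),(350,191),(344,194)):print(p,at_depth(c,K,W,p))
save(cv2.resize(c["img"][120:320,240:480],None,fx=3,fy=3),"s3.png")
E
```

```text
[0.48  0.11  0.152] 5.2
[0.48  0.11  0.152] [342.051 193.716] [306.154 221.149]
[0.5, 0.106, 0.165] [345.023 193.004] [315.07  219.012]
[0.455, 0.109, 0.27] [337.389 139.878] [292.166  59.634]
(344, 179) [0.497 0.104 0.198]
(345, 170) [0.498 0.105 0.22 ]
(350, 191) [0.506 0.115 0.171]
(344, 194) [0.511 0.097 0.17 ]
```

View pics/s3.png

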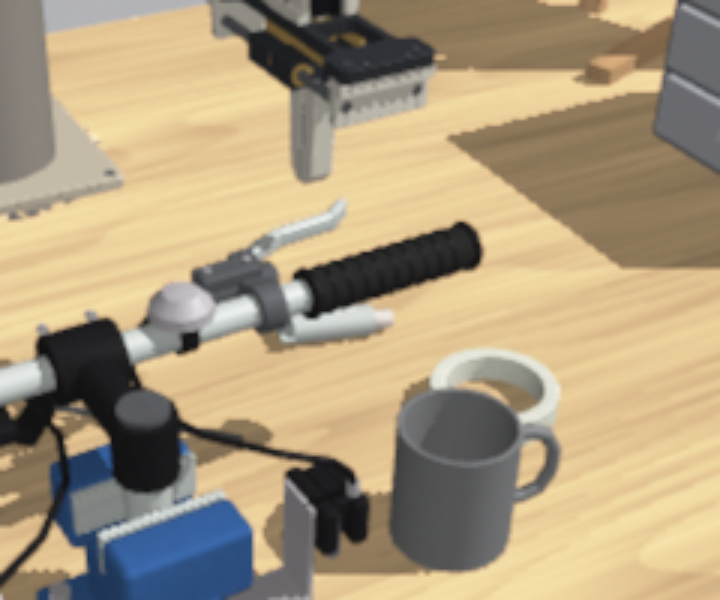

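```bash
python3 - <<'E'
from h import *
np.set_printoptions(precision=3,suppress=True)
for n,us in(("scene",(342,345)),):
    c,K,W=cam(n)
    for u in us:
        for v in range(150,200,3):print(u,v,at_depth(c,K,W,(u,v)),c["img"][v,u])
c,K,W=cam("wrist");print(W[:3,3],c["T_tool_cam"]);save(c["img"],"w4.png")
for r in manip.spot_point("lever_press","wrist")[:2]:print(r,at_depth(c,K,W,r["pixel"]))
for p in((325,300),(300,300),(350,300),(370,300),(325,320)):print(p,at_depth(c,K,W,p))
c,K,W=cam("top");im=c["img"][200:320,200:360];save(cv2.resize(im,None,fx=4,fy=4),"t4.png")
E
```

```text
342 150 [0.489 0.102 0.262] [125 122 115]
342 153 [0.489 0.102 0.256] [125 122 114]
342 156 [0.49  0.102 0.249] [126 123 115]
342 159 [0.489 0.102 0.242] [125 122 115]
342 162 [0.49  0.102 0.235] [125 122 115]
342 165 [0.489 0.103 0.228] [126 122 115]
342 168 [0.488 0.104 0.22 ] [126 123 115]
342 171 [0.488 0.104 0.213] [126 122 115]
342 174 [0.49  0.103 0.207] [123 120 112]
342 177 [0.491 0.103 0.2  ] [126 122 115]
342 180 [0.488 0.104 0.192] [141 132 117]
342 183 [ 0.194  0.269 -0.001] [238 213 159]
342 186 [ 0.209  0.26  -0.001] [238 213 159]
342 189 [ 0.224  0.252 -0.002] [241 218 163]
342 192 [ 0.241  0.243 -0.001] [231 213 178]
342 195 [0.513 0.092 0.17 ] [216 222 219]
342 198 [0.513 0.092 0.163] [156 159 154]
345 150 [0.535 0.083 0.285] [72 71 70]
345 153 [0.499 0.103 0.26 ] [140 138 129]
345 156 [0.499 0.104 0.253] [147 144 135]
345 159 [0.497 0.105 0.245] [146 143 134]
345 162 [0.498 0.105 0.238] [168 165 154]
345 165 [0.499 0.104 0.232] [177 174 162]
345 168 [0.498 0.105 0.225] [180 177 165]
345 171 [0.498 0.106 0.217] [178 175 163]
345 174 [0.497 0.106 0.209] [178 176 163]
345 177 [0.496 0.107 0.202] [177 175 162]
345 180 [0.491 0.11  0.191] [200 173 135]
345 183 [ 0.198  0.276 -0.   ] [237 211 157]
345 186 [ 0.213  0.268 -0.001] [237 211 159]
345 189 [ 0.23   0.259 -0.001] [239 214 160]
345 192 [0.506 0.103 0.171] [219 221 216]
345 195 [0.512 0.1   0.168] [172 178 175]
345 198 [0.512 0.1   0.161] [201 181 153]
[0.477 0.186 0.354] [[ 1.    -0.     0.001 -0.   ]
 [-0.     0.96   0.279 -0.077]
 [-0.001 -0.279  0.96  -0.203]
 [ 0.     0.     0.     1.   ]]
{'pixel': [366.3, 294.9], 'confidence': 0.81} [0.521 0.034 0.001]
(325, 300) [0.484 0.028 0.001]
(300, 300) [0.47  0.118 0.202]
(350, 300) [0.49  0.118 0.202]
(370, 300) [0.502 0.105 0.171]
(325, 320) [0.484 0.008 0.001]
```

View pics/w4.png

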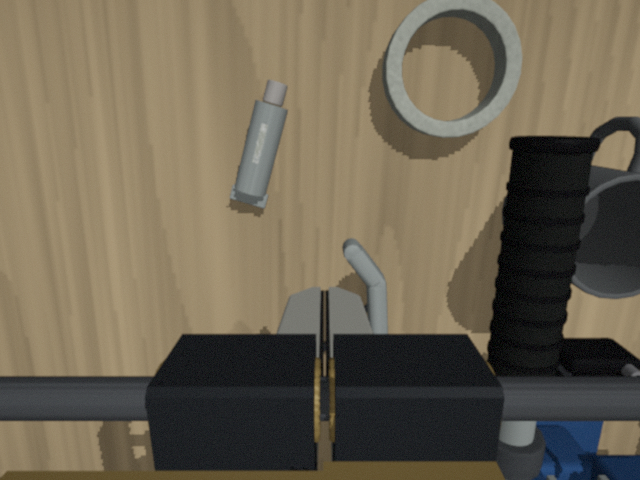

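The fingertips appear at (290–365, 290) in the wrist view. Both cameras put them at z≈0.195, while the reported TCP is at 0.152, so the real fingers end about 40 mm short of the TCP. I'll measure the tip and body heights more exactly before lowering.

```bash
python3 - <<'E'
from h import *
np.set_printoptions(precision=4,suppress=True)
def cloud(n):
    c,K,W=cam(n);v,u=np.nonzero(c["depth"]>0);d=c["depth"][v,u]
    return (np.c_[u,v,np.ones(len(u))]@np.linalg.inv(K).T*d[:,None])@W[:3,:3].T+W[:3,3]
for n in("scene","wrist"):
    X=cloud(n)
    a=X[(abs(X[:,1]-.11)<.02)&(X[:,0]>.455)&(X[:,0]<.51)&(X[:,2]>.176)&(X[:,2]<.25)]
    print(n,"finger z min",np.sort(a[:,2])[[0,3,8]],"x",np.percentile(a[:,0],[2,98]),"y",np.percentile(a[:,1],[2,98]))
    b=X[(abs(X[:,1]-.11)<.06)&(X[:,0]>.505)&(X[:,0]<.66)&(X[:,2]>.2)&(X[:,2]<.32)]
    if len(b):print("body z min",np.percentile(b[:,2],[0,2]),"xmax",b[:,0].max(),"y",np.percentile(b[:,1],[1,99]))
E
```

```text
scene finger z min [0.188  0.1883 0.1905] x [0.4682 0.5001] y [0.101  0.1201]
body z min [0.2709 0.2743] xmax 0.5784457081550546 y [0.0768 0.1478]
wrist finger z min [0.1881 0.1884 0.1889] x [0.4649 0.494 ] y [0.1162 0.1189]
body z min [0.277  0.2831] xmax 0.5391535043113448 y [0.1314 0.1459]
```

The tip is at about 0.189 and the body bottom at about 0.272. Both sit about 37 mm above what the TCP implies, while x and y agree. I'll back off 1 cm, lower 3.9 cm and check again.

```bash
python3 -m crank '[[[0,0,0],[-1,0,0],1],[[0,0,0],[-1,0,2],1],[[0,0,0],[-1,0,3.9],1],[[0,0,0],[-1,0,3.9],1],[[0,0,0],[-1,0,3.9],1]]'
python3 - <<'E'
from h import *
np.set_printoptions(precision=4,suppress=True)
c,K,W=cam("scene");save(cv2.resize(c["img"][120:320,240:480],None,fx=3,fy=3),"s5.png")
v,u=np.nonzero(c["depth"]>0);d=c["depth"][v,u]
X=(np.c_[u,v,np.ones(len(u))]@np.linalg.inv(K).T*d[:,None])@W[:3,:3].T+W[:3,3]
a=X[(abs(X[:,1]-.11)<.02)&(X[:,0]>.44)&(X[:,0]<.493)&(X[:,2]>.1)&(X[:,2]<.22)]
print("finger z min",np.sort(a[:,2])[[0,3]],"x",np.percentile(a[:,0],[2,98]))
b=X[(abs(X[:,1]-.11)<.06)&(X[:,0]>.505)&(X[:,0]<.56)&(X[:,2]>.205)&(X[:,2]<.3)]
print("body z min",b[:,2].min())
E
python3 go.py .51 .111 .113 .036
```

```text
time: 6.12
tool_pos: [0.4701, 0.1094, 0.1132]
orientation: [-3.141, -0.055, -0.002]
contact_force: [0.9, 0.1, -0.3]
finger_gap: 0.0005
finger z min [0.1501 0.1532] x [0.4584 0.491 ]
body z min 0.23318927858391342
t 6.175 tcp [0.471 0.109 0.114] F [0.776 0.141 0.144] gap 0.0007348336365952247
turn [-0.    -0.002 -0.001] shift cm [ 3.951 -0.012  0.067]
```

View pics/s5.png

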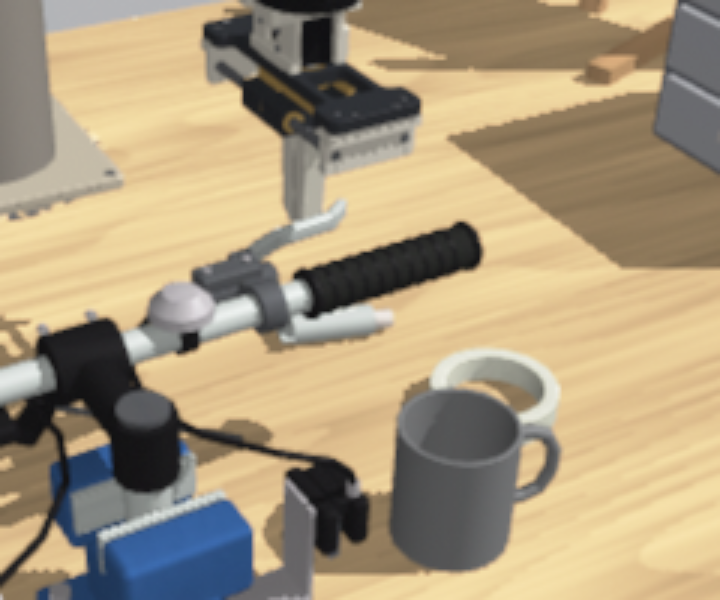

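The fingertips now sit behind the blade at crop (300,210), with the body clear above. Advancing.

```bash
python3 -m crank '[[[0,0,0],[1,-0.1,0],1],[[0,0,0],[1.5,-0.2,0],1],[[0,0,0],[2,-0.2,0],1],[[0,0,0],[2.5,-0.3,0],1],[[0,0,0],[2.5,-0.3,0],1]]'; python3 -m crank '[[[0,0,0],[0.5,0,0],1],[[0,0,0],[1,0,0],1],[[0,0,0],[1.3,0,0],1],[[0,0,0],[1.3,0,0],1]]'; python3 go.py .5135 .112 .113 .036
```

```text
time: 6.8
tool_pos: [0.4954, 0.1134, 0.1134]
orientation: [-3.141, -0.055, -0.002]
contact_force: [-4.3, -0.6, 1.6]
finger_gap: -0.0001
time: 7.3
tool_pos: [0.5078, 0.1148, 0.1131]
orientation: [-3.139, -0.056, 0.001]
contact_force: [-7.6, 4.2, 1.7]
finger_gap: 0.0006
t 7.3 tcp [0.508 0.115 0.113] F [-7.573  4.218  1.742] gap 0.0005601453764714088
turn [-0.002  0.    -0.   ] shift cm [0.56  0.3   0.012]
```

```bash
for i in 1; do python3 -m crank '[[[0,0,0],[0.3,0,0],1],[[0,0,0],[0.4,0,0],1],[[0,0,0],[0.4,0,0],1]]'; done;  python3 -m crank '[[[0,0,0],[0.2,0,0],1],[[0,0,0],[0.2,0,0],1]]'
```

```text
time: 7.68
tool_pos: [0.5113, 0.1156, 0.1131]
orientation: [-3.138, -0.056, 0.003]
contact_force: [-8.4, 2.6, 3.3]
finger_gap: 0.0001
time: 7.92
tool_pos: [0.513, 0.1159, 0.113]
orientation: [-3.138, -0.056, 0.005]
contact_force: [-7.0, 1.5, 2.5]
finger_gap: 0.0004
```

```bash
python3 -m crank '[[[0,0,0],[0.2,0,0],1],[[0,0,0],[0.2,0,0],1]]'; python3 -m crank '[[[0,0,0],[0.2,0,0],1],[[0,0,0],[0.2,0,0],1]]'
python3 - <<'E'
from h import *
c,K,W=cam("top")
a=cv2.resize(c["img"][205:305,215:345],None,fx=3,fy=3)
c,K,W=cam("scene");b=cv2.resize(c["img"][150:250,280:410],None,fx=3,fy=3)
save(np.vstack([a,b]),"p6.png")
E
```

```text
time: 8.18
tool_pos: [0.5143, 0.1161, 0.113]
orientation: [-3.138, -0.056, 0.008]
contact_force: [-8.6, 0.3, 4.2]
finger_gap: 0.0005
time: 8.43
tool_pos: [0.5144, 0.1162, 0.1129]
orientation: [-3.138, -0.056, 0.015]
contact_force: [-14.7, 0.0, 8.3]
finger_gap: 0.0007
```

View pics/p6.png

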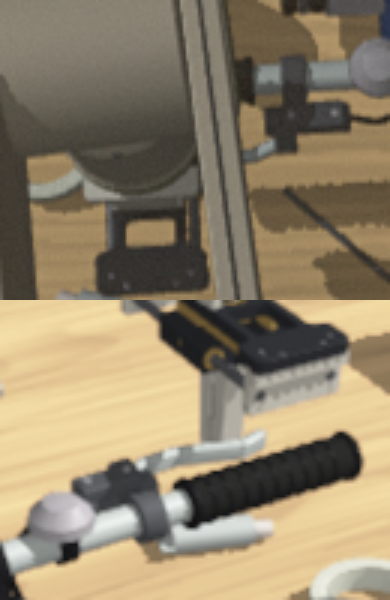

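The lower panel shows the finger on the outer face at (215,440), with the blade roughly parallel to the grip and a clear gap. The force climbs steeply (8.6 to 14.7 N) with no further motion, so this is the stop. I'll hold there.

```bash
python3 -m crank '[[[0,0,0],[0.2,0,0],1],[[0,0,0],[0.2,0,0],1],[[0,0,0],[0.2,0,0],1],[[0,0,0],[0.2,0,0],1],[[0,0,0],[0.2,0,0],1]]'
```

```text
time: 9.15
tool_pos: [0.5142, 0.1161, 0.1129]
orientation: [-3.138, -0.057, 0.022]
contact_force: [-17.9, -1.0, 10.6]
finger_gap: 0.0003
```

```bash
python3 - <<'E'
from h import *
np.set_printoptions(precision=3,suppress=True)
yaw=.036;t=np.array([.588,-.106]);M=np.array([[np.cos(yaw),-np.sin(yaw)],[np.sin(yaw),np.cos(yaw)]])
for n in("scene","wrist"):
    c,K,W=cam(n)
    for r in manip.spot_point("lever_press",n)[:1]:
        P=at_z(K,W,r["pixel"],.165);q=M.T@(P[:2]-t)-[-.044,.137];q0=np.array([-.035,.08])
        print(n,r,P,"angle",np.arctan2(q0[1],q0[0])-np.arctan2(q[1],q[0]))
print(manip.sense()["contact_force"])
E
```

```text
scene {'pixel': [359.7, 198.0], 'confidence': 0.87} [0.532 0.124 0.165] angle 0.3786800758214479
wrist {'pixel': [363.4, 328.4], 'confidence': 0.92} [0.53  0.114 0.165] angle 0.34301928974398654
[-17.559  -1.125   9.758]
```

The force and both cameras (0.38 and 0.34 rad) agree that the lever is at the stop. Releasing fully.

```bash
python3 -m crank '[[[0,0,0],[-1,0.1,0],1],[[0,0,0],[-2,0.2,0],1],[[0,0,0],[-3,0.3,0],1],[[0,0,0],[-4.3,0.3,0],1],[[0,0,0],[-4.3,0.3,0],1],[[0,0,0],[-4.3,0.3,0],1],[[0,0,0],[-4.3,0.3,0],1],[[0,0,0],[-4.3,0.3,0],1]]'
python3 - <<'E'
from h import *
np.set_printoptions(precision=3,suppress=True)
for n in("scene","wrist"):
    c,K,W=cam(n)
    for r in manip.spot_point("lever_press",n)[:1]:print(n,r,at_z(K,W,r["pixel"],.165))
print(manip.sense()["contact_force"])
E
python3 go.py .495 .113 .113 .036
```

```text
time: 10.35
tool_pos: [0.4715, 0.1117, 0.1135]
orientation: [-3.138, -0.057, 0.022]
contact_force: [0.1, -0.6, 0.4]
finger_gap: 0.0
scene {'pixel': [349.1, 194.1], 'confidence': 0.53} [0.508 0.112 0.165]
wrist {'pixel': [396.1, 338.6], 'confidence': 0.8} [0.501 0.105 0.165]
[-0.358 -0.096 -0.436]
t 10.55 tcp [0.471 0.112 0.113] F [-0.358 -0.096 -0.436] gap 0.00031584573486109893
turn [-0.003  0.014  0.   ] shift cm [ 2.371 -0.054  0.009]
```

The lever is back at rest at (0.501, 0.105), as it was initially, and the fingers are free. Pressing again.

```bash
python3 -m crank '[[[0,0.014,0],[1,0,0],1],[[0,0.014,0],[1.8,-0.1,0],1],[[0,0.014,0],[2.6,-0.2,0],1],[[0,0.014,0],[3.4,-0.3,0],1],[[0,0.014,0],[4,-0.3,0],1],[[0,0.014,0],[4.3,-0.4,0],1],[[0,0.014,0],[4.5,-0.4,0],1],[[0,0.014,0],[4.5,-0.4,0],1]]';  python3 -m crank '[[[0,0,0],[0.2,0,0],1],[[0,0,0],[0.2,0,0],1],[[0,0,0],[0.2,0,0],1]]'
```

```text
time: 11.55
tool_pos: [0.5148, 0.1174, 0.1124]
orientation: [-3.138, -0.057, 0.006]
contact_force: [-11.4, 0.4, 5.3]
finger_gap: 0.0007
time: 11.92
tool_pos: [0.5147, 0.1175, 0.1122]
orientation: [-3.139, -0.057, 0.014]
contact_force: [-16.8, -0.6, 9.6]
finger_gap: 0.0002
```

```bash
python3 -m crank '[[[0,0,0],[0.25,0,0],1],[[0,0,0],[0.25,0,0],1],[[0,0,0],[0.25,0,0],1]]'
python3 - <<'E'
from h import *
np.set_printoptions(precision=3,suppress=True)
for n in("scene","wrist"):
    c,K,W=cam(n)
    for r in manip.spot_point("lever_press",n)[:1]:print(n,r,at_z(K,W,r["pixel"],.165))
    if n=="scene":save(cv2.resize(c["img"][120:420,100:500],None,fx=2,fy=2),"s7.png")
    if n=="scene":
        for t,p in dict(mug=(.677,.113),paint_tube=(.427,.156),fluid_bottle=(.457,-.201)).items():
            print(t,p,[at_z(K,W,r["pixel"],0)[:2] for r in manip.spot_point(t,n)[:1]])
print(manip.sense()["contact_force"],manip.sense()["time"])
E
```

```text
time: 12.3
tool_pos: [0.5145, 0.1174, 0.1122]
orientation: [-3.139, -0.057, 0.024]
contact_force: [-20.3, -1.1, 13.0]
finger_gap: 0.0004
scene {'pixel': [358.0, 200.0], 'confidence': 0.72} [0.538 0.116 0.165]
mug (0.677, 0.113) [array([0.683, 0.115])]
paint_tube (0.427, 0.156) [array([0.423, 0.162])]
fluid_bottle (0.457, -0.201) [array([ 0.449, -0.206])]
wrist {'pixel': [365.7, 334.5], 'confidence': 0.62} [0.532 0.113 0.165]
[-20.472  -2.194  12.701] 12.65
```

View pics/s7.png

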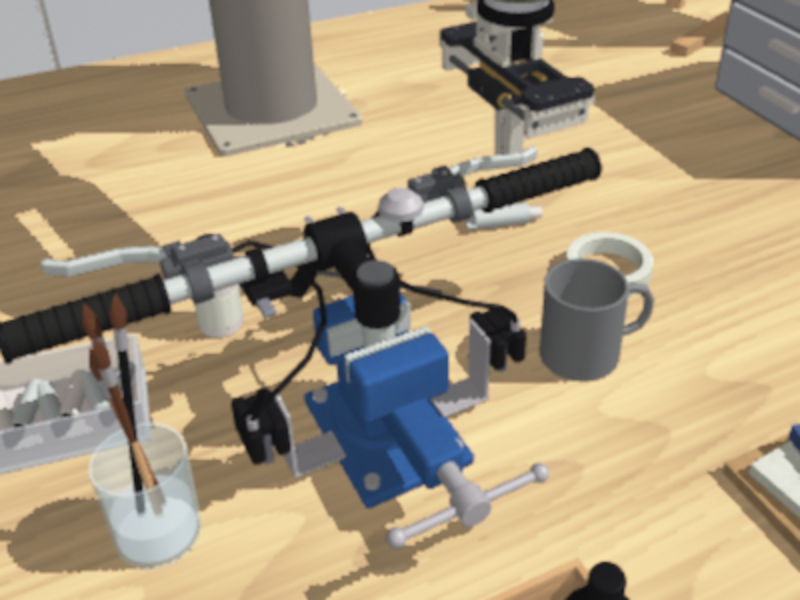

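The finger holds the checked lever at (510,155), clear of the grip. The other lever at (100,262) is out, and the mug, jar, tub and tape visible here are in place. The force is steady at about 20 N, so I'm handing in.

```bash
python3 -c "
from cell import manip
print(manip.job_done())"
```

```text
the job is handed in; nothing more can be done
None
```

I pressed the left lever to its stop with the outside of the closed fingers and held it there. I then let it come fully back out, pressed it to the stop again, and handed in at 12.7 s while still holding it. The hand-in gave no verdict.

**Lever at the stop:** on both presses the force climbed steeply with no further motion. It was about 18 N on the first press and about 20 N along x at hand-in (24 N in all). The cameras put the first press at about 0.34 and 0.38 rad, against a stop of 0.36. On the second press they put the blade where the stop should be, within about 7 mm. In the last picture the blade stops clear of the grip.

**Release between presses:** the wrist camera had the press point back at its starting place (0.501, 0.105). The scene camera read about 7 mm off that, and there was no force on the fingers.

**Surroundings:** the other lever looks out in the last picture. The mug, paint tube and fluid bottle measured within 10 mm of where they started. I did not re-measure the other four things. The brush jar, paint tub and tape roll look in place in the last picture, but the hex key cannot be made out in it.

**Disagreement found:** the fingertips sat about 37 mm above the reported TCP in both the scene and wrist cameras. I lowered the tool to match the pictures, and contact came where they predicted. The wrist force also showed about 13 N upward at hand-in, which I did not look into.

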